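# Brush pen into the desk mug

### The job

Fold both top flaps of the small cardboard carton well back, past upright, take the red brush pen out and stand it cap up in the teal mug, leaning on the rim at the side opposite the mug's handle so that the handle stays free. Lower it gently until it stands on the bottom before you let go, do not drop it in. Leave the mug standing where it is, the flaps folded back, the green pen in the carton and everything else on the desk undisturbed.

Things in the scene. Friction and masses are not known exactly. Their poses are not given: they have to be found in the camera images.
- carton: open-topped cardboard carton, fixed to the desk, 116 (its x) x 140 (its y) x 185 mm tall, walls 3 mm; origin at the centre of its underside. A white card insert fills it up to 120 mm; it has two square cells, 15 mm wide, at y = +24 and y = -24 mm of the carton, that reach down to the carton floor (3 mm). The red pen stands in one, the green pen in the other (either way round). Above the insert the carton is empty but for the pens
- flap_far (a joint): cardboard flap, 44 mm from hinge to free edge, 134 mm long, 3 mm thick, hinged on the carton's +x long top edge. 0 = lying shut (level, reaching inwards), 1.57 = standing upright, 2.8 = folded right back outwards (stop). Starts ajar at 0.7 to 1.0, leaving a slit of at least 42 mm between the two free edges. It stays where it is left (stiff hinge, about 0.015 N m) and a light push turns it
- flap_near (a joint): cardboard flap, 44 mm from hinge to free edge, 134 mm long, 3 mm thick, hinged on the carton's -x long top edge. 0 = lying shut (level, reaching inwards), 1.57 = standing upright, 2.8 = folded right back outwards (stop). Starts ajar at 0.7 to 1.0, leaving a slit of at least 42 mm between the two free edges. It stays where it is left (stiff hinge, about 0.015 N m) and a light push turns it
- flap_far_hinge (a point): middle of the hinge line of flap_far: 56.5 mm to +x of the carton's centre, 185 mm above the desk; the hinge runs along the carton's y
- flap_near_hinge (a point): middle of the hinge line of flap_near: 56.5 mm to -x of the carton's centre, 185 mm above the desk; the hinge runs along the carton's y
- pen_red_mid (a point): centre of the red brush pen: a round pen 175 mm long, black barrel 12 mm thick, red cap (upper 65 mm) 13 mm thick with a thin steel clip on one side, about 30 g. Its z axis runs along the pen to the cap's end. At the start it stands in its cell, cap up, its top end 178 mm above the desk, 7 mm under the carton's rim, with up to 1.5 mm of play
- pen_red_foot (a point): the lower (barrel) end of the red pen, on its axis, 87.5 mm below its centre
- pen_red_cap (a point): the upper (cap) end of the red pen, on its axis, 87.5 mm above its centre
- pen_green_mid (a point): centre of the green-capped brush pen, otherwise like the red one
- mug: teal ceramic mug, loose, 82 mm wide outside at the rim, 105 mm tall, walls 4 mm, flat inner floor about 5 mm above the desk, about 380 g; origin at the centre of its underside, z up. The handle sticks out to its +y, so the pen must lean to its -y side
- tumbler: a plain steel tumbler without handle, 72 mm wide, 85 mm tall; bystander, origin at the centre of its underside
- flask: a steel flask, 68 mm wide, 200 mm tall; bystander, origin at the centre of its underside
- drink: a yellow drink carton, 45 x 60 x 95 mm tall; bystander, origin at the centre of its underside
- tape: an orange tape ring lying flat, 60 mm wide, 18 mm tall; bystander, origin at the centre of its underside
- tissue: a white tissue roll standing upright, 100 mm wide, 100 mm tall; bystander, origin at the centre of its underside
- eraser: a white eraser in a blue sleeve, 50 x 22 x 12 mm; bystander, origin at the centre of its underside
Mind the look-alikes: they are no part of the job. Leave any orange or purple look-alike of the carton alone.

How it is judged:
By the outcome, as a careful person would: the job done as asked, in the order asked, and still so for the second after the job is handed in, with the robot touching nothing.
It also fails if it takes over 56 s, if anything falls off the work surface, if the arm or the gripper's body presses on something with over 40 N, if the wrist force passes 120 N, or if a joint passes its speed limit or range.

### The arm

A 6-joint arm with a two-finger parallel gripper is mounted at the origin on the work surface. World frame = base frame: x ahead of the robot, y to its left, z up, the work surface at z = 0. Lengths are in m, angles in rad, forces in N, time in s.
With the tool pointing down it reaches from about 0.3 to 0.775 m from the base axis. Payload 14.6 kg.
Tool frame: the origin (TCP) lies at the very end of the fingers, on their centre line; the grasp point (between the pads) lies 19 mm behind it; z points along the fingers, y is the line along which they close (so a half turn about z gives the same grasp; the last joint's range is limited). The gripper opens to 85 mm and grips with 20 to 120 N. Pads are 22 mm wide; open, the fingers measure 114 mm over their backs; the gripper's body (76 mm by 85 mm) begins 54 mm behind the grasp point. The pads swing forward as they close: fully open they stand 13 mm farther back than shut.
Start: joints at [-1.388, 0.3, 1.521, -0, 1.321, -0.067], TCP at [0.136, -0.533, 0.231] pointing down, gripper open.
Joint ranges: [-3.03, 3.03], [-0.79, 2.21], [0.23, 2.52], [-1.04, 4.18], [0, 3.07], [-2.55, 2.55]. Speed limits (rad/s): [2.22, 2.22, 2.57, 3.14, 3.14, 3.14].

### API

Orientations are given as a unit quaternion [w, x, y, z].
In Python, from cell import * gives the robot as it stands. Calls block until the motion is done:
- move_pose(position, orientation): joint-space move of the TCP to a pose.
- servo_line(position, speed=0.15, ori=None, contact_N=None): straight line of the TCP; ori=None keeps the orientation; speed is the mean speed in m/s. With contact_N (N) it stops when the force on the tool has changed by that much, and returns True; else False.
- move_joints(angles): joint-space move.
- command_gripper(opening, force=None): finger opening in m; force is the grip in N (None keeps the last); returns when the fingers have stopped.
- hold(seconds).
- inverse_kinematics(position, orientation): joint angles nearest the present ones, or None.
- capture(name): name is "scene" or "top"; returns a dict with "img" (420x560x3 uint8, blue, green, red), "mtx" (3x3 intrinsics, pixels), "distortion" ([k1, k2, p1, p2, k3] as OpenCV has them; the pictures are not rectified), "world_from_camera" (4x4, takes a point from camera to world coordinates). Camera axes: x right, y down, z forward; pixel columns grow to the right and rows downward; lengths in m; the calibration is good to about 2 mm. A picture is of the moment at which its call begins. There is no depth.
A pose or a line that the arm cannot do raises Unreachable and nothing moves.
- job_done(): hands the job in; it is judged then, once.
Trained networks look in the newest picture that a camera, given by its name, has taken for a name from the list of things; names that differ only in an ending like _2 or _b are one class to them, and where a whole thing is asked for, a point or a joint stands for the part that bears it (a point fixed in the world has none). Each returns a list of dicts, best first, with "p" (0 to 1); they miss things now and then, are a little off and sometimes report something else, mostly with a low value. They report only what shows in the picture. A call takes as long as a camera call. They do not tell look-alikes from the thing itself.
- silhouettes(name, camera): "region" (420x560 bool, what is visible of it) and "centre" ([column, row] in pixels, amid what is visible of it).
- pinpoint(name, camera): "centre" ([column, row] in pixels: a listed point, or the origin of a listed thing).
Readings, each from a call of its own:
- current_clock(): time.
- current_q(): joint angles.
- current_qvel(): joint speeds.
- current_effort(): joint torques, N m.
- current_position(): TCP position.
- current_tool_rot(): TCP orientation.
- current_contact_force(): force on the tool from outside, world axes, zero at the start.
- current_wrist_torque(): the same for the moment, N m.
- current_finger_gap(): finger opening in m.
- current_grasp_force(): force on a finger pad.
Only numpy, scipy, OpenCV 4.12 (cv2) and the standard library are available. Lean on these libraries where they do the work, as an engineer would, in place of code of your own. Each camera call takes 0.05 s, during which the arm holds its last target. There are 200 camera calls.

## Working session

There is one attempt and no reset: what is moved stays moved. The work goes in short steps, each a Python script; the robot and the scene stay as the last script left them, time stands still between calls to the robot, and variables do not carry over. Pictures are saved under pics/ and viewed, at most 10 in all, crops included, and the job is handed in when it is done.

```bash
ls; mkdir -p pics; python3 - <<'E'
from cell import *
import cv2,numpy as np
for c in ["scene","top"]:
    r=capture(c); cv2.imwrite(f"pics/{c}0.png",r["img"])
    print(c,r["mtx"].tolist(),r["distortion"],np.round(r["world_from_camera"],3).tolist())
    for n in ["carton","flap_far_hinge","flap_near_hinge","pen_red_mid","pen_red_cap","pen_green_mid","mug"]:
        print(n,[(np.round(d["centre"],1).tolist(),round(d["p"],2)) for d in pinpoint(n,c)][:4])
print(current_clock())
E
```

```text
pics
scene [[475.7455213144934, 0.0, 283.5735127299247], [0.0, 475.7455213144934, 216.76129528175704], [0.0, 0.0, 1.0]] [-0.03640066  0.          0.          0.          0.        ] [[0.43, 0.771, -0.469, 1.277], [0.903, -0.373, 0.215, -0.341], [-0.009, -0.515, -0.857, 1.477], [0.0, 0.0, 0.0, 1.0]]
carton [([372.7, 255.4], 0.98), ([334.5, 211.6], 0.63), ([306.0, 166.6], 0.57)]
flap_far_hinge [([342.3, 195.8], 0.9), ([387.9, 249.4], 0.71), ([303.9, 146.0], 0.62)]
flap_near_hinge [([302.6, 120.3], 0.92), ([335.6, 165.9], 0.76), ([377.5, 212.0], 0.66)]
pen_red_mid [([321.2, 278.6], 0.73)]
pen_red_cap [([234.7, 250.4], 0.39)]
pen_green_mid []
mug [([234.0, 250.0], 0.93)]
top [[408.79088538379284, 0.0, 268.59276609659065], [0.0, 408.79088538379284, 209.3213312078869], [0.0, 0.0, 1.0]] [-0.04863114  0.          0.          0.          0.        ] [[0.093, -0.974, 0.204, 0.331], [-0.996, -0.091, 0.021, -0.004], [-0.002, -0.206, -0.979, 1.146], [0.0, 0.0, 0.0, 1.0]]
carton [([207.2, 218.2], 0.89), ([189.6, 303.1], 0.73), ([201.1, 143.5], 0.66)]
flap_far_hinge [([200.6, 186.9], 0.98), ([200.9, 96.4], 0.59)]
flap_near_hinge [([164.2, 326.7], 0.9), ([183.8, 227.2], 0.62), ([183.5, 134.8], 0.6)]
pen_red_mid [([203.6, 213.1], 0.43)]
pen_red_cap [([200.6, 208.6], 0.42)]
pen_green_mid [([187.4, 213.0], 0.6), ([343.8, 232.2], 0.44)]
mug [([340.4, 235.0], 0.94), ([203.6, 215.3], 0.74)]
0.8
```

View pics/scene0.png

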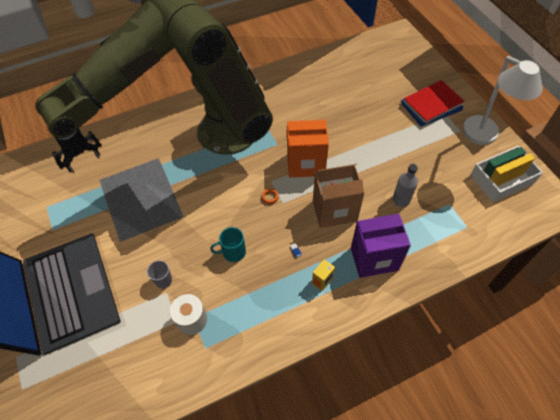

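View pics/top0.png

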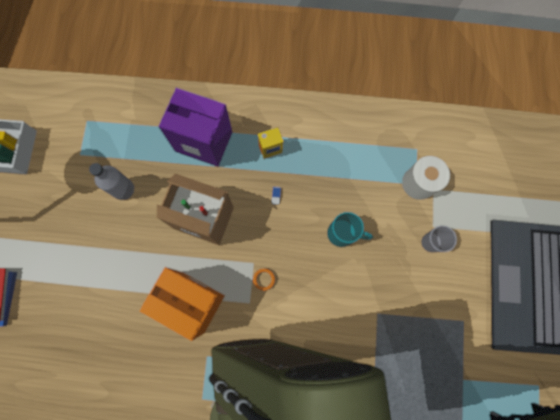

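The scene picture shows three cartons: orange (307,148), brown (338,195) and purple (380,245). In the top picture they are at (182,303), (195,208) and (196,127). The brown one is the carton I want, because it is cardboard and has a red tip and a green tip inside. The mug is at scene (232,245) and top (346,229), with its handle on the image right in the top view. I'll check with one close crop.

```bash
python3 - <<'E'
import cv2,numpy as np
a=cv2.imread("pics/top0.png")[165:255,145:245]; b=cv2.imread("pics/scene0.png")[155:235,300:375]
f=lambda i:cv2.resize(i,(400,int(i.shape[0]*400/i.shape[1])),interpolation=cv2.INTER_CUBIC)
a,b=f(a),f(b); h=max(a.shape[0],b.shape[0])
p=lambda i:cv2.copyMakeBorder(i,0,h-i.shape[0],0,0,cv2.BORDER_CONSTANT)
cv2.imwrite("pics/crop1.png",np.hstack([p(a),p(b)]))
E
```

```text
(no output)
```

View pics/crop1.png

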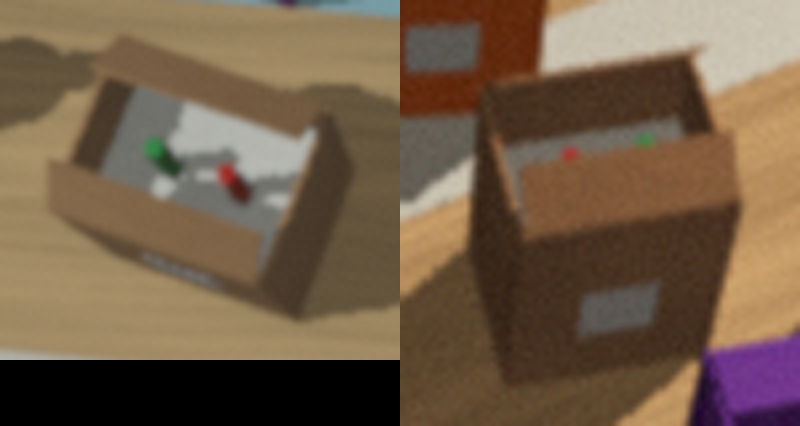

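The crop confirms the brown carton. The red cap is at top (202,208) and scene (332,184), and the green cap is at top (184,202) and scene (346,182). Next I'll fit the carton and the mug in both views.

```bash
cat > h.py <<'E'
from cell import *
import cv2,numpy as np
from scipy.optimize import minimize,least_squares
from scipy.spatial.transform import Rotation as R
def proj(P,c):
    T=np.linalg.inv(c["world_from_camera"])
    return cv2.projectPoints(np.asarray(P,float).reshape(-1,3),cv2.Rodrigues(T[:3,:3])[0],T[:3,3],c["mtx"],np.asarray(c["distortion"]))[0].reshape(-1,2)
def ray(px,c):
    u=cv2.undistortPoints(np.array([[px]],float),c["mtx"],np.asarray(c["distortion"]))[0,0]
    W=c["world_from_camera"]; return W[:3,3],W[:3,:3]@np.array([u[0],u[1],1])
def onplane(px,c,z):
    o,d=ray(px,c); return o+d*(z-o[2])/d[2]
def tri(obs):
    A=np.zeros((3,3));b=np.zeros(3)
    for px,c in obs:
        o,d=ray(px,c); d=d/np.linalg.norm(d); M=np.eye(3)-np.outer(d,d); A+=M;b+=M@o
    return np.linalg.solve(A,b)
def hull(P,c):
    m=np.zeros((420,560),np.uint8)
    cv2.fillConvexPoly(m,cv2.convexHull((proj(P,c)*16).round().astype(np.int32)),1,shift=4); return m>0
def iou(a,b): return (a&b).sum()/max(1,(a|b).sum())
def xf(p): # x,y,yaw
    return lambda L: np.asarray(L)@R.from_euler('z',p[2]).as_matrix().T+[p[0],p[1],0]
def flap(s,a): # s=+1 far
    y=np.array([-.067,.067]); h=[[s*.0565,t,.185] for t in y]
    e=[[s*(.0565-.044*np.cos(a)),t,.185+.044*np.sin(a)] for t in y]
    return h+e[::-1]
E
python3 - <<'E'
from h import *
C={n:capture(n) for n in ("scene","top")}
for n,(a,b) in dict(red=((331.9,184.1),(202,208)),green=((345.9,181.6),(183.7,202))).items():
    print(n,tri([(a,C["scene"]),(b,C["top"])]).round(4),[onplane(q,C[k],.178).round(4) for q,k in ((a,"scene"),(b,"top"))])
reg={}
for k,px in (("scene",(338,205)),("top",(195,222))):
    for d in silhouettes("carton",k):
        print(k,d["p"],d["centre"],d["region"].sum(),d["region"][px[1],px[0]])
        if d["region"][px[1],px[0]] and k not in reg: reg[k]=d["region"]
box=np.array([[sx*.058,sy*.07,z] for sx in(-1,1) for sy in(-1,1) for z in(0,.185)])
def cost(p):
    f=xf(p);s=0
    for k in reg:
        m=hull(f(box),C[k])
        for q,a in ((1,p[3]),(-1,p[4])): m|=hull(f(flap(q,a)),C[k])
        s-=iou(m,reg[k])
    return s
r0=tri([((331.9,184.1),C["scene"]),((202,208),C["top"])]);g0=tri([((345.9,181.6),C["scene"]),((183.7,202),C["top"])])
m=(r0+g0)/2; d=g0-r0; yaw=np.arctan2(-d[0],d[1]); print("yaw pens",yaw,m)
best=min((minimize(cost,[m[0],m[1],yaw+dy,.85,.85],method="Nelder-Mead",options=dict(initial_simplex=np.array([m[0],m[1],yaw+dy,.85,.85])+np.vstack([np.zeros(5),np.diag([.01,.01,.1,.12,.12])]))) for dy in (-.05,.05)),key=lambda r:r.fun)
print("carton",best.x.round(4),best.fun)
# mug
t=np.linspace(0,2*np.pi,40)
rg={}
for k in C:
    d=silhouettes("mug",k)[0]; rg[k]=d["region"]; print(k,"mug",d["p"],d["centre"],d["region"].sum())
def mh(p,k):
    c=np.array([[p[0]+r*np.cos(a),p[1]+r*np.sin(a),z] for r,z in((p[2],0),(.041,.105)) for a in t]); b=hull(c,C[k])
    h=np.array([[p[0]+r*np.cos(p[3])+s*.006*-np.sin(p[3]),p[1]+r*np.sin(p[3])+s*.006*np.cos(p[3]),z] for r in(.035,.035+p[4]) for s in(-1,1) for z in(.03,.08)])
    return b|hull(h,C[k])
cm=lambda p:-sum(iou(mh(p,k),rg[k]) for k in C)
m0=onplane((346,229),C["top"],.105)
res=[]
for a in (-1.2,-1.57,-2.0):
    x=np.array([m0[0],m0[1],.038,a,.03]); res.append(minimize(cm,x,method="Nelder-Mead",options=dict(initial_simplex=x+np.vstack([np.zeros(5),np.diag([.01,.01,.004,.3,.01])]))))
for b in res: print("mug",b.x.round(4),b.fun)
hx={k:rg[k] for k in rg}
for n in ["tumbler","flask","drink","tape","tissue","eraser"]:
    q=[pinpoint(n,k) for k in C]; print(n,[(onplane(a[0]["centre"],C[k],0).round(3)[:2].tolist(),round(a[0]["p"],2)) if a else None for a,k in zip(q,C)])
E
```

```text
red [0.5226 0.1806 0.1793] [array([0.5222, 0.1839, 0.178 ]), array([0.522 , 0.1782, 0.178 ])]
green [0.5335 0.2275 0.1783] [array([0.5336, 0.2307, 0.178 ]), array([0.5327, 0.2246, 0.178 ])]
scene 0.96 [380.5, 242.9] 2955 False
scene 0.66 [307.9, 148.7] 2187 False
scene 0.57 [336.9, 196.6] 2606 True
scene 0.43 [340.5, 186.2] 538 False
top 0.95 [178.0, 302.0] 3625 False
top 0.9 [196.6, 208.2] 3455 True
top 0.64 [196.5, 129.2] 3909 False
yaw pens -0.22919534092133256 [0.5280789  0.20403552 0.17881414]
carton [ 0.5276  0.205  -0.2683  0.7987  0.9239] -1.8875825775389092
scene mug 0.71 [232.9, 244.2] 889
top mug 0.56 [348.0, 230.3] 1049
mug [ 0.5208 -0.1881  0.0392 -0.9245  0.0061] -1.7589656774067375
mug [ 0.5215 -0.1879  0.0387 -1.7516  0.0398] -1.8853305463737118
mug [ 0.5208 -0.1881  0.0377 -1.7678  0.0352] -1.8853844132226911
tumbler [([0.518, -0.442], 0.58), ([0.521, -0.445], 0.68)]
flask [([0.577, 0.471], 0.65), ([0.589, 0.45], 0.58)]
drink [([0.751, 0.036], 0.71), ([0.756, 0.044], 0.83)]
tape [([0.374, 0.017], 0.5), None]
tissue [([0.687, -0.404], 0.76), ([0.689, -0.404], 0.86)]
eraser [([0.61, 0.01], 0.61), ([0.615, -0.0], 0.43)]
```

The fits agree with each other:

| Item | Position (x, y) | Angle |
|---|---|---|
| Carton | (0.528, 0.2045) | yaw −0.26 |
| Red pen | cell at y = −24 mm | – |
| Mug | (0.521, −0.188) | handle at −1.76 rad, so the pen leans towards about world +y |

Next I check reach, then push the flaps open with closed fingers from inside the slit.

```bash
cat >> h.py <<'E'
CY=-.262; CC=np.array([.528,.2045,0])
cx=np.array([np.cos(CY),np.sin(CY),0]); cy=np.array([-cx[1],cx[0],0])
def quat(y,z):
    y=np.asarray(y)/np.linalg.norm(y); z=np.asarray(z)/np.linalg.norm(z)
    q=R.from_matrix(np.column_stack([np.cross(y,z),y,z])).as_quat(); return [q[3],q[0],q[1],q[2]]
def cp(x,y,z): return (CC+cx*x+cy*y+[0,0,z]).tolist()
MC=np.array([.521,-.188,0]); LA=-1.76+np.pi; L=np.array([np.cos(LA),np.sin(LA),0])
E
python3 - <<'E'
from h import *
Q0=current_q()
for s in (1,-1):
    q=quat(s*cx,[0,0,-1])
    for P in (cp(0,0,.40),cp(.062,0,.197),cp(-.062,0,.197),cp(0,-.024,.14),cp(0,-.024,.40)):
        j=inverse_kinematics(P,q); print(s,None if j is None else np.round(j,2))
    th=.4; ax=L*np.sin(th)+[0,0,np.cos(th)]
    for h in (.138,.30):
        j=inverse_kinematics((MC-.015*L+[0,0,.005]+ax*h).tolist(),quat(s*np.array([L[1],-L[0],0]),-ax)); print("mug",None if j is None else np.round(j,2))
E
```

```text
1 [ 0.3   0.28  1.17 -0.    1.7   0.57]
1 [ 0.25  0.48  1.36 -0.    1.31  0.51]
1 [ 0.37  0.26  1.66 -0.    1.23  0.63]
1 [ 0.27  0.4   1.61 -0.    1.13  0.53]
1 [ 0.27  0.24  1.21 -0.    1.69  0.53]
mug [-0.17  0.42  1.65 -0.45  1.12  0.23]
mug [-0.06  0.3   1.45 -0.4   1.46  0.19]
-1 None
-1 None
-1 [ 0.37  0.26  1.66 -0.    1.23 -2.51]
-1 None
-1 None
mug None
mug None
```

```bash
python3 - <<'E'
from h import *
q=quat(cx,[0,0,-1])
command_gripper(0)
p=np.array(current_position()); servo_line((p+[0,0,.12]).tolist(),.25)
move_pose(cp(-.002,0,.32),q)
print(servo_line(cp(-.002,0,.197),.12,contact_N=4))
print(current_clock(),np.round(current_contact_force(),2))
for s in (1,-1):
    print(servo_line(cp(s*.064,0,.197),.08,contact_N=8),np.round(current_contact_force(),2),np.round(current_position(),3))
    if s==1: servo_line(cp(.02,0,.197),.15)
servo_line(cp(-.02,0,.197),.15)
servo_line(cp(0,-.024,.35),.2)
C={n:capture(n) for n in ("scene","top")}
for k in C: cv2.imwrite(f"pics/{k}1.png",C[k]["img"])
print(current_clock())
a=C["top"]["img"][140:260,115:275]; b=C["scene"]["img"][120:240,270:430]
f=lambda i:cv2.resize(i,(400,300),interpolation=cv2.INTER_CUBIC)
cv2.imwrite("pics/crop2.png",np.hstack([f(a),f(b)]))
E
```

```text
False
7.2083 [ 0.23 -0.36  0.92]
False [ 0.71 -0.63 -0.11] [0.59  0.188 0.197]
False [ 0.54 -0.98  0.64] [0.466 0.221 0.197]
11.3
```

View pics/crop2.png

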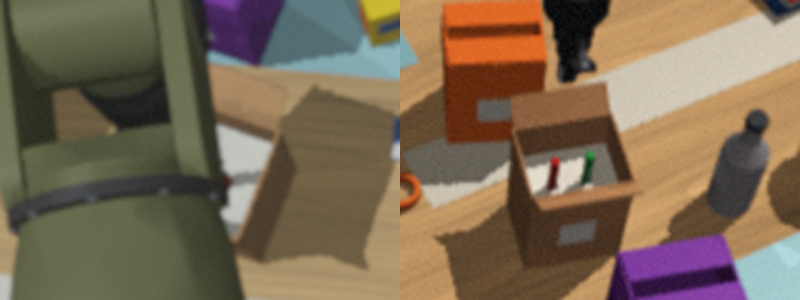

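The crop shows both flaps folded back past upright. The red pen at scene (332,183) and the green one at (345,181) are still in their cells. Now I'll grip the red cap and lift.

```bash
python3 - <<'E'
from h import *
command_gripper(.045,30)
print(servo_line(cp(0,-.024,.24),.15), servo_line(cp(0,-.024,.143),.1,contact_N=6))
print(np.round(current_position(),4))
command_gripper(.0,30); print("gap",current_finger_gap(),current_grasp_force(),np.round(current_contact_force(),2))
print(servo_line(cp(0,-.024,.19),.06,contact_N=15),np.round(current_contact_force(),2))
print(servo_line(cp(0,-.024,.375),.15,contact_N=15),"gap",current_finger_gap(),current_grasp_force(),current_clock())
C=capture("scene"); cv2.imwrite("pics/scene2.png",C["img"])
for n in ("pen_red_foot","pen_red_mid","pen_red_cap"): print(n,[(np.round(d["centre"],1).tolist(),round(d["p"],2)) for d in pinpoint(n,"scene")][:2])
g=np.array(current_position())
for h in (.035,-.14): print(proj(g+[0,0,h],C).round(1))
cv2.imwrite("pics/crop3.png",cv2.resize(C["img"][60:240,240:440],(800,720))[:600])
E
```

```text
False False
[0.5221 0.1814 0.1437]
gap 0.0121746820544484 29.34520661830902 [-0.39  0.87  4.82]
False [ 0.03  0.   -0.54]
False gap 0.01232677188447459 29.194460213184357 16.5
pen_red_foot [([333.9, 174.9], 0.57)]
pen_red_mid [([334.9, 164.4], 0.75), ([333.3, 156.3], 0.68)]
pen_red_cap []
[[337.2 138.6]]
[[332.5 174.2]]
```

View pics/crop3.png

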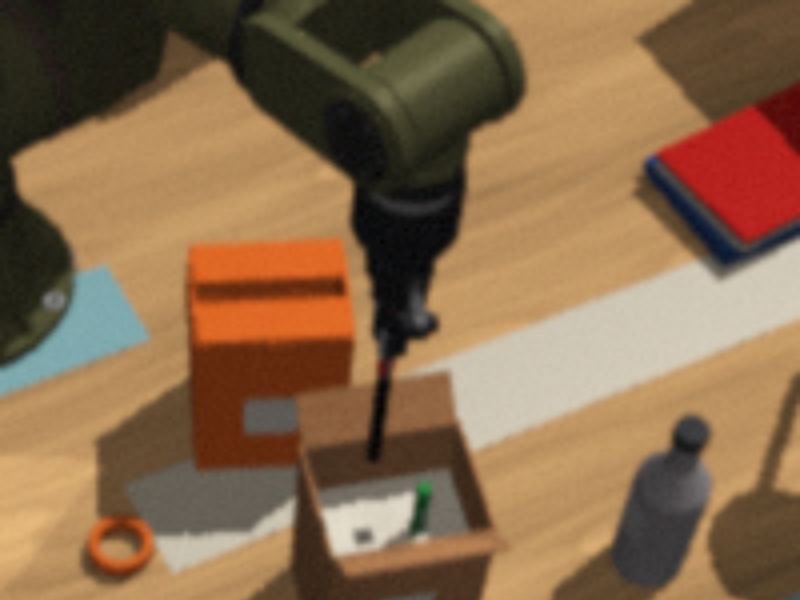

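The pen is gripped straight: its foot is at scene (333.5,174.5), where I predicted (332.5,174), and the green pen stays in its cell. Next I carry it over, tilt it and look at it above the mug.

```bash
cat >> h.py <<'E'
F=MC-.017*L+[0,0,.005]; D=.1407
def mugpose(th,k,F=F):
    ax=L*np.sin(th)+[0,0,np.cos(th)]
    return (F+ax*(D+k)).tolist(), quat([L[1],-L[0],0],-ax)
E
python3 - <<'E'
from h import *
servo_line([.522,.0,.375],.2)
P,q=mugpose(.40,.15); servo_line(P,.12,ori=q); hold(.3)
print(np.round(current_position(),4),np.round(P,4),current_finger_gap(),current_clock())
t=np.linspace(0,6.3,30)
out=[]
for k,(x,y) in dict(scene=(150,150),top=(270,140)).items():
    C=capture(k); im=C["img"].copy()
    d=[s for s in silhouettes("mug",k)]; print(k,[(round(s["p"],2),s["centre"],int(s["region"].sum())) for s in d][:2])
    print([(n,[(np.round(s["centre"],1).tolist(),round(s["p"],2)) for s in pinpoint(n,k)][:1]) for n in ("pen_red_foot","pen_red_mid","mug")])
    ax=L*np.sin(.4)+[0,0,np.cos(.4)]; fo=F+.15*ax
    print("pred foot,mid",proj([fo,fo+.0875*ax,MC],C).round(1).tolist())
    big=cv2.resize(im[y:y+150,x:x+150],(400,400),interpolation=cv2.INTER_CUBIC); s=400/150
    rim=proj([[MC[0]+.041*np.cos(a),MC[1]+.041*np.sin(a),.105] for a in t],C)
    cv2.polylines(big,[((rim-[x,y])*s).astype(np.int32)],False,(255,255,255),1)
    l=((proj([F,fo],C)-[x,y])*s).astype(int); cv2.line(big,tuple(map(int,l[0])),tuple(map(int,l[1])),(0,255,255),1)
    out.append(big)
cv2.imwrite("pics/crop4.png",np.hstack(out))
E
```

```text
[ 0.5391 -0.0935  0.273 ] [ 0.5391 -0.0935  0.2728] 0.012449388556580265 19.375
scene [(0.74, [234.6, 243.8], 856)]
[('pen_red_foot', [([241.0, 228.9], 0.62)]), ('pen_red_mid', [([252.7, 211.8], 0.66)]), ('mug', [([236.5, 250.8], 0.84)])]
pred foot,mid [[241.7, 228.6], [250.3, 213.2], [233.6, 251.6]]
top [(0.86, [345.9, 231.0], 1015), (0.48, [178.9, 231.9], 818)]
[('pen_red_foot', [([333.2, 223.6], 0.5)]), ('pen_red_mid', [([323.4, 209.5], 0.48)]), ('mug', [([341.5, 234.7], 0.94)])]
pred foot,mid [[334.0, 220.1], [325.1, 209.8], [340.4, 233.2]]
```

View pics/crop4.png

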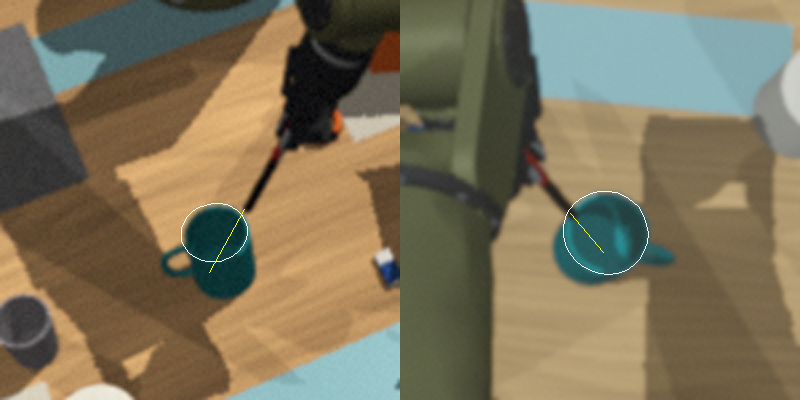

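The pen foot is at crop (247,208) in the scene view and (577,214) in the top view, over the lean side of the mug's mouth. Relative to the mug it sits about 3 mm too far towards the handle, so I shift the line by 3 mm and lower it slowly.

```bash
python3 - <<'E'
from h import *
F2=F+.003*L
for k,v,c in ((.15,.05,None),(.10,.08,5),(.025,.06,4)):
    P,q=mugpose(.40,k,F2); print(k,servo_line(P,v,ori=q,contact_N=c),np.round(current_contact_force(),2))
P,q=mugpose(.40,-.008,F2); r=servo_line(P,.015,contact_N=2.5)
f=np.array(current_position()); ax=L*np.sin(.4)+[0,0,np.cos(.4)]
print(r,"k at stop",(f-F2)@ax-D,np.round(current_contact_force(),2),current_finger_gap(),current_clock())
t=np.linspace(0,6.3,30); out=[]
for k,(x,y) in dict(scene=(170,170),top=(290,170)).items():
    C=capture(k); out.append(cv2.resize(C["img"][y:y+110,x:x+110],(400,400),interpolation=cv2.INTER_CUBIC))
cv2.imwrite("pics/crop5.png",np.hstack(out))
E
```

```text
0.15 False [ 0.35 -0.61 -0.71]
0.1 False [0.08 0.38 0.04]
0.025 False [-0.87 -0.23 -1.26]
True k at stop 0.0016026813494122716 [0.85 2.53 4.19] 0.01184062590091019 23.7417
```

View pics/crop5.png

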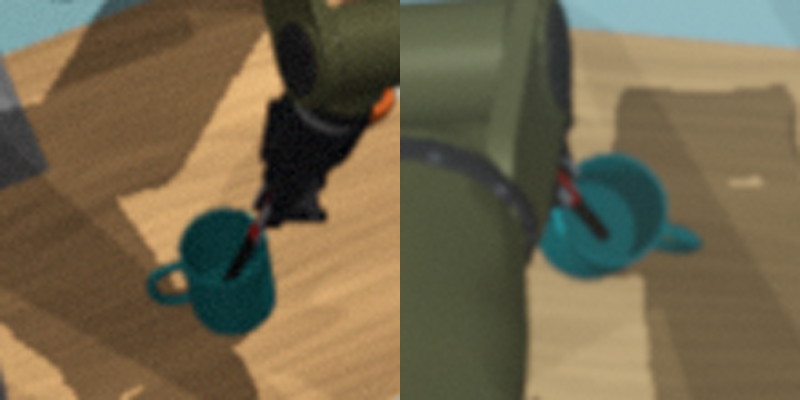

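The foot is on the floor (4 N upward, at the expected depth), and the pen leans away from the handle in both views. I ease it towards the rim, let go and back out along the pen.

```bash
python3 - <<'E'
from h import *
F2=F+.003*L
P,q=mugpose(.44,.0016,F2); print("lean",servo_line(P,.01,ori=q,contact_N=2),np.round(current_contact_force(),2))
command_gripper(.03); hold(.5)
z=R.from_quat(np.roll(current_tool_rot(),-1)).as_matrix()[:,2]
p=np.array(current_position()); print("tool",np.round(z,3))
print(servo_line((p-.09*z).tolist(),.06,contact_N=6),np.round(current_contact_force(),2))
servo_line([.40,-.02,.36],.2)
move_pose([.25,-.42,.38],quat([0,1,0],[0,0,-1])) if inverse_kinematics([.25,-.42,.38],quat([0,1,0],[0,0,-1])) is not None else print("no ik")
hold(.3); out=[]; C={k:capture(k) for k in ("scene","top")}
for k,(x,y) in dict(scene=(170,170),top=(290,170)).items():
    out.append(cv2.resize(C[k]["img"][y:y+110,x:x+110],(400,400),interpolation=cv2.INTER_CUBIC)); cv2.imwrite(f"pics/{k}9.png",C[k]["img"])
    s=silhouettes("mug",k)[0]; print(k,s["p"],s["centre"],[ (n,[(np.round(d["centre"],1).tolist(),round(d["p"],2)) for d in pinpoint(n,k)][:1]) for n in ("mug","pen_red_cap","pen_red_mid")])
cv2.imwrite("pics/crop6.png",np.hstack(out)); cv2.imwrite("pics/full6.png",np.hstack([cv2.resize(C[k]["img"],(400,300)) for k in C]))
print(current_clock(),np.round(current_position(),3))
E
```

```text
lean True [ 0.42 -0.35  2.56]
tool [-0.076 -0.398 -0.914]
False [-0.1  -0.1  -0.06]
no ik
scene 0.86 [231.9, 242.8] [('mug', [([236.6, 248.0], 0.96)]), ('pen_red_cap', [([247.2, 224.1], 0.67)]), ('pen_red_mid', [])]
top 0.59 [351.5, 232.2] [('mug', [([342.4, 234.5], 0.72)]), ('pen_red_cap', [([327.2, 217.7], 0.62)]), ('pen_red_mid', [([335.7, 225.8], 0.54)])]
28.7 [ 0.4  -0.02  0.36]
```

View pics/crop6.png

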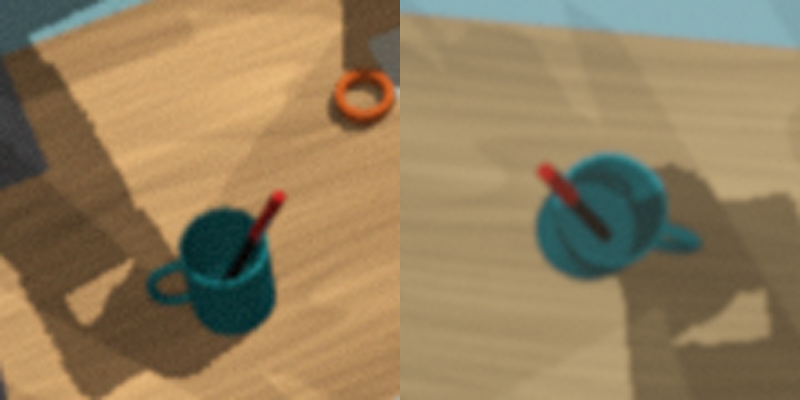

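View pics/full6.png

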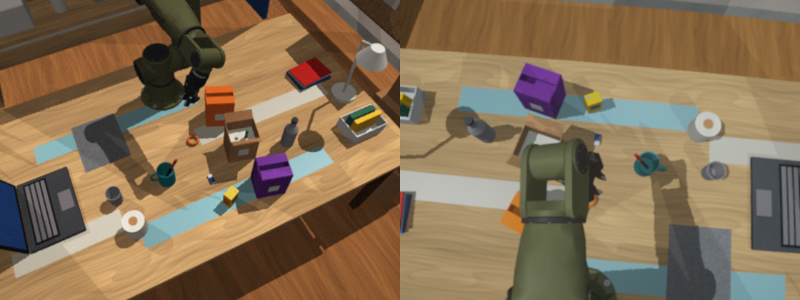

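The pen stands cap up and leans on the rim opposite the handle. The cap is at crop (279,197) in the scene view and (545,170) in the top view. The mug hasn't moved, and the flaps, green pen and bystanders look undisturbed. I'll check the lean direction with numbers, then hand in.

```bash
python3 - <<'E'
from h import *
C={k:capture(k) for k in ("scene","top")}
s=lambda x,y:(x/3.636+170,y/3.636+170); t=lambda x,y:((x-400)/3.636+290,y/3.636+170)
cap=tri([(s(279,197),C["scene"]),(t(545,170),C["top"])]); h=tri([(s(163,285),C["scene"]),(t(690,238),C["top"])]); m=tri([(s(225,240),C["scene"]),(t(607,210),C["top"])])
a=lambda v:np.degrees(np.arctan2(v[1],v[0])); print("cap",cap.round(3),"handle",h.round(3),"mug rim",m.round(3),"lean",a(cap-m),"handle+180",a(m-h))
E
```

```text
cap [ 0.533 -0.132  0.165] handle [ 0.513 -0.251  0.065] mug rim [ 0.52  -0.184  0.108] lean 76.36305640365704 handle+180 84.56597333080084
```

```bash
python3 -c "
from cell import *
print(job_done(),current_clock())"
```

```text
the job is handed in; nothing more can be done
the job is handed in; nothing more can be done
```

I handed the job in at about 29 s: both flaps are folded back, and the red pen stands cap up in the teal mug, leaning within about 10° of directly opposite the handle; the last pictures show the mug still in place, the green pen in the carton and nothing else on the desk visibly moved.

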